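Take a dry-fitted tier stand apart into its holding jigs

ROBOT

A 6-joint arm with a two-finger parallel gripper is mounted at the origin on the work surface. World frame = base frame: x ahead of the robot, y to its left, z up, the work surface at z = 0. Lengths are in m, angles in rad, forces in N, time in s.
With the tool pointing down it reaches from about 0.25 to 0.725 m from the base axis. Payload 4 kg.
Tool frame: the origin (TCP) lies between the finger pads; the fingertips stand 25 mm ahead of it and the grasp point (between the pads) lies 6 mm ahead of it; z points along the fingers, y is the line along which they close (so a half turn about z gives the same grasp; the last joint's range is limited). The gripper opens to 85 mm and grips with 20 to 120 N. Pads are 22 mm wide; open, the fingers measure 114 mm over their backs; the gripper's body (76 mm by 85 mm) begins 54 mm behind the grasp point. The pads swing forward as they close: fully open they stand 13 mm farther back than shut.
Start: joints at [-1.254, 0.241, 0.005, 1.335, 0, 1.571], TCP at [0.156, -0.475, 0.256] pointing down, gripper open.
Joint ranges: [-2.72, 2.72], [-1.05, 1.87], [-1.09, 1.28], [-1.99, 2.15], [-1.42, 1.44], [-3.14, 3.14]. Speed limits (rad/s): [2.79, 2.79, 3.14, 3.14, 3.14, 3.14].

INTERFACE

Orientations are given as a unit quaternion [x, y, z, w].
In Python, from workcell import bot gives the robot as it stands. The module is installed in compiled form; this text tells all that it offers.
- The arm moves only by the shell command python3 -m pendant 'ROWS'. ROWS is JSON, one flat list of numbers, 7 for each row, row after row: the shift along the tool's x, y, z normalised to -1 to 1, where 1 is 0.5 m, then the turn, a rotation vector about the tool's x, y, z normalised to -1 to 1, where 1 is 180 degrees, then the opening, from 0 (shut) to 1 (fully open). In form: [tx, ty, tz, ax, ay, az, fingers, tx, ty, tz, ax, ay, az, fingers, ...]. A call has exactly 10 rows; each row is the pose to reach, as a shift and turn from the pose commanded when the call began, along the tool's axes at that moment, turning the shorter way round; what a row does not reach only later rows make up. A row lasts 1/12 s, in which the tool goes at most 41.7 mm and 7.16 degrees, less where a joint would pass 70% of its speed; a pose out of reach is approached as far as the arm can. A call with a number of a shift or a turn outside -1 to 1 is refused whole. A call with a gripper value outside its range is refused whole. The fingers move at their own pace and stop on an object; the grip force is fixed at half the most. Time passes only in rows, so rows that repeat a pose let the fingers close, or fill a call up. It gives the time, the measured TCP pose, the force, the opening and the grip force at its end, in the units of the state.
- bot.get_obs(): the state, without advancing time (a new reading comes with each control period).
- bot.camera(name): name is "scene" or "top" or "wrist"; returns a dict with "pixels" (384x512x3 uint8, red, green, blue), "mtx" (3x3 intrinsics, pixels), "cam_to_world" (4x4, takes a point from camera to world coordinates); the wrist camera has in their place "hand_eye" (4x4, takes a point from camera to tool coordinates, whose origin is the TCP and whose axes are the flange's). Camera axes: x right, y up, looking along -z (the intrinsics and any distortion apply to the point x, -y, -z); pixel columns grow to the right and rows downward; lengths in m; the calibration is good to about 2 mm. A picture is of the moment at which its call begins: read the wrist's pose just before it. There is no depth.
- bot.job_done(): hands the job in; it is judged then, once.
The state is a dict: "clock": time; "joint_pos": joint angles; "joint_vel": joint speeds; "tau": joint torques, N m; "eef_pos": TCP position; "tool_rot": TCP orientation; "ft_force": force on the tool from outside, world axes, zero at the start; "ft_torque": the same for the moment, N m; "grip_width": finger opening in m; "grasp_force": force on a finger pad.
Only numpy, scipy, OpenCV 4.12 (cv2) and the standard library are available. Lean on these libraries where they do the work, as an engineer would, in place of code of your own. Each camera call takes 0.05 s, during which the arm holds its last target. There are 200 camera calls.

TASK

The tiered stand has been stacked up dry on the bench. Take it apart from the top down and set each tier, legs or knob up, in the holding jig made for its size: let go with the disc lying flat on the board between the four stop blocks before going on to the next tier. Set the tiers down rather than dropping them, and leave the coffee glass and the pipe offcut where they stand.

Things in the scene. Friction and masses are not known exactly. Their poses are not given: they have to be found in the camera images.
- tier_crown: Crown tier, top of the tower at the start: plywood disc 80 mm across, 9 mm thick, with a dark turned knob upright in its centre: 28 mm across, straight from 9 to 42 mm above the underside, rounded tip at 52 mm. About 70 g. Origin: centre of the underside; z up. Grip the knob from any direction.
- tier_upper: Upper tier, second from the top at the start: plywood disc 105 mm across, 9 mm thick. On it: dark centre block 28 x 28 mm (sides along x and y), top 50 mm above the underside; four pale legs 10 x 10 mm at x +-20, y +-28 mm, tops at 51 mm, on which the next tier rests loose. Fingers closing along its x on the block pass between the legs. 110 g. Origin: centre of the underside; z up.
- tier_lower: Lower tier, third from the top at the start: plywood disc 130 mm across, 9 mm thick. On it: dark centre block 28 x 28 mm (sides along x and y), top 50 mm above the underside; four pale legs 10 x 10 mm at x +-26, y +-37 mm, tops at 51 mm, on which the next tier rests loose. Fingers closing along its x on the block pass between the legs. 150 g. Origin: centre of the underside; z up.
- tier_base: Base tier, bottom at the start: plywood disc 155 mm across, 9 mm thick. On it: dark centre block 28 x 28 mm (sides along x and y), top 50 mm above the underside; four pale legs 10 x 10 mm at x +-32, y +-45 mm, tops at 51 mm, on which the next tier rests loose. Fingers closing along its x on the block pass between the legs. 200 g. Origin: centre of the underside; z up.
- jig_crown: Jig for the crown tier, fixed to the bench: brown MDF board 106 x 106 mm, 12 mm thick, pencilled centre cross, four pale stop blocks near the corners (12 x 24 mm, tops 22 mm above the bench); their inner faces touch a 96 mm circle, 8 mm clear all round the 80 mm disc. Origin: centre of its underside; a seated tier has its underside 12 mm higher.
- jig_upper: Jig for the upper tier, fixed to the bench: brown MDF board 124 x 124 mm, 12 mm thick, pencilled centre cross, four pale stop blocks near the corners (12 x 24 mm, tops 22 mm above the bench); their inner faces touch a 121 mm circle, 8 mm clear all round the 105 mm disc. Origin: centre of its underside; a seated tier has its underside 12 mm higher.
- jig_lower: Jig for the lower tier, fixed to the bench: brown MDF board 142 x 142 mm, 12 mm thick, pencilled centre cross, four pale stop blocks near the corners (12 x 24 mm, tops 22 mm above the bench); their inner faces touch a 146 mm circle, 8 mm clear all round the 130 mm disc. Origin: centre of its underside; a seated tier has its underside 12 mm higher.
- jig_base: Jig for the base tier, fixed to the bench: brown MDF board 166 x 166 mm, 12 mm thick, pencilled centre cross, four pale stop blocks near the corners (12 x 24 mm, tops 22 mm above the bench); their inner faces touch a 171 mm circle, 8 mm clear all round the 155 mm disc. Origin: centre of its underside; a seated tier has its underside 12 mm higher.
- coffee_glass: Bystander: lidded coffee glass, 76 mm in diameter, 106 mm high with lid knob, handle on its y side; origin at the centre of its underside.
- pipe_offcut: Bystander: short white plastic pipe standing on end, 110 mm in diameter, 100 mm high; origin at the centre of its underside.
Things that resemble listed ones, but are neither listed nor needed, are in the scene too. Leave any blue or green look-alike of the tier_upper alone.

How it is judged:
By the outcome, as a careful person would: the job done as asked, in the order asked, and still so for the second after the job is handed in, with the robot touching nothing.
It also fails if it takes over 112 s, if anything falls off the work surface, if the arm or the gripper's body presses on something with over 40 N, if the wrist force passes 120 N, or if a joint passes its speed limit or range.

## Working session

There is one attempt and no reset: what is moved stays moved. The work goes in short steps, Python scripts to look and compute and a shell command to move; the robot and the scene stay as the last step left them, time stands still between calls to the robot, and variables do not carry over. Pictures are saved under pics/ and viewed, at most 14 in all, crops included, and the job is handed in when it is done.

```bash
mkdir -p pics
python3 - <<'E'
from workcell import bot
import cv2,pickle,numpy as np
d={}
o=bot.get_obs();print({k:np.round(v,3) for k,v in o.items()})
for n in("scene","top"):
    c=bot.camera(n);d[n]=c;cv2.imwrite(f"pics/{n}0.png",c["pixels"][:,:,::-1])
    print(n,np.round(c["mtx"],1).tolist(),np.round(c["cam_to_world"],3).tolist(),[k for k in c])
pickle.dump(d,open("v0.pkl","wb"))
E
```

```text
{'clock': np.float64(0.0), 'joint_pos': array([-1.254,  0.241,  0.004,  1.335,  0.   ,  1.571]), 'joint_vel': array([-0.002,  0.   ,  0.   , -0.   ,  0.001,  0.001]), 'tau': array([ 0.0000e+00, -3.7232e+01,  2.5241e+01,  1.7000e-02, -0.0000e+00,
       -0.0000e+00]), 'eef_pos': array([ 0.156, -0.475,  0.255]), 'tool_rot': array([ 0.987,  0.158, -0.   , -0.001]), 'ft_force': array([-0.224, -0.217,  0.375]), 'ft_torque': array([-0.001, -0.025,  0.046]), 'grasp_force': np.float64(0.0), 'grip_width': np.float64(0.085)}
scene [[424.4, 0.0, 259.2], [0.0, 424.4, 180.7], [0.0, 0.0, 1.0]] [[-0.609, -0.53, 0.59, 1.301], [0.793, -0.419, 0.442, 0.704], [0.013, 0.737, 0.676, 1.047], [0.0, 0.0, 0.0, 1.0]] ['pixels', 'mtx', 'cam_to_world']
top [[371.6, 0.0, 253.3], [0.0, 371.6, 195.0], [0.0, 0.0, 1.0]] [[0.057, 0.976, -0.21, 0.254], [-0.998, 0.056, -0.012, 0.063], [0.0, 0.21, 0.978, 1.287], [0.0, 0.0, 0.0, 1.0]] ['pixels', 'mtx', 'cam_to_world']
```

View pics/scene0.png

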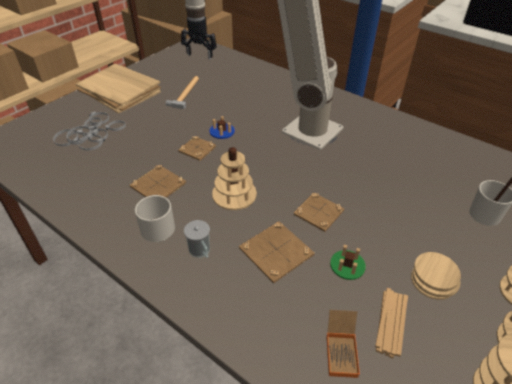

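View pics/top0.png

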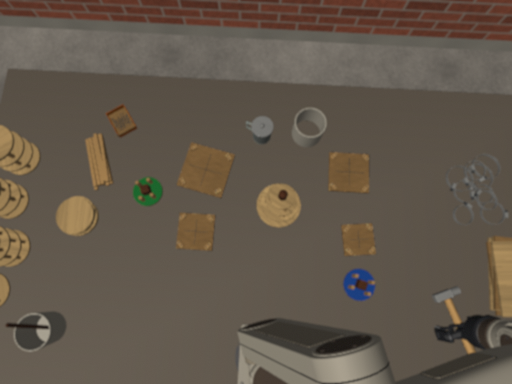

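Top view: the tower is at (280,203). Brown jigs are at (207,169), (349,172), (196,231) and (358,240), the glass at (261,127) and the pipe at (309,127). The look-alikes are green (148,191) and blue (360,285), plus stacks at the left edge.

```bash
cat > h.py <<'E'
import numpy as np,cv2
def ray(M,T,uv):
    uv=np.atleast_2d(uv).astype(float)
    d=np.c_[(uv[:,0]-M[0,2])/M[0,0],-(uv[:,1]-M[1,2])/M[1,1],-np.ones(len(uv))]@T[:3,:3].T
    return T[:3,3],d
def plane(M,T,uv,z):
    o,d=ray(M,T,uv);return (o+d*((z-o[2])/d[:,2])[:,None])[:,:2]
def pix(M,T,p):
    q=(np.atleast_2d(p)-T[:3,3])@T[:3,:3]
    return np.c_[M[0,2]-M[0,0]*q[:,0]/q[:,2],M[1,2]+M[1,1]*q[:,1]/q[:,2]]
E
python3 - <<'E'
import pickle;from h import *
d=pickle.load(open("v0.pkl","rb"))
for n,seeds in(("top",[(207,169),(349,172),(196,231),(358,240)]),("scene",[(277,250),(157,183),(319,211),(197,148)])):
    c=d[n];M,T=c["mtx"],c["cam_to_world"];hsv=cv2.cvtColor(c["pixels"],cv2.COLOR_RGB2HSV)
    m=((hsv[...,1]>75)&(hsv[...,0]<25)).astype(np.uint8)
    num,l=cv2.connectedComponents(m)
    for s in seeds:
        w=l[s[1]-5:s[1]+6,s[0]-5:s[0]+6].ravel();k=np.bincount(w[w>0]).argmax()
        ys,xs=np.where(l==k);P=plane(M,T,np.c_[xs,ys],.014).astype(np.float32)
        print(n,s,len(xs),[np.round(v,4) for v in cv2.minAreaRect(P)], "mean",P.mean(0))
c=d["top"];M,T=c["mtx"],c["cam_to_world"]
for p,z in(((261,127),.1),((309,123),.1),((283,195),.205),((360,285),.03),((148,191),.03)):print(p,plane(M,T,p,z))
c=d["scene"];print("knob scene",plane(c["mtx"],c["cam_to_world"],(234,152),.2))
a=cv2.resize(d["top"]["pixels"][150:260,225:335],(560,560),interpolation=2)
b=cv2.resize(d["scene"]["pixels"][140:215,195:275],(240,225),interpolation=2)
b=np.pad(b,((0,335),(0,0),(0,0)));cv2.imwrite("pics/crop0.png",np.hstack([a,b])[:,:,::-1])
E
```

```text
top (207, 169) 2220 [array([0.6119, 0.2544]), array([0.1704, 0.1716]), np.float64(76.9372)] mean [0.61079115 0.25426596]
top (349, 172) 1671 [array([ 0.6317, -0.2531]), array([0.1466, 0.1494]), np.float64(89.5426)] mean [ 0.63011986 -0.25381884]
top (196, 231) 1378 [array([0.3904, 0.2709]), array([0.128 , 0.1272]), np.float64(89.4349)] mean [0.38984394 0.27077106]
top (358, 240) 1039 [array([ 0.3948, -0.2872]), array([0.1101, 0.111 ]), np.float64(6.1617)] mean [ 0.39464122 -0.28678933]
scene (277, 250) 2532 [array([0.6153, 0.2595]), array([0.1735, 0.1725]), np.float64(76.7954)] mean [0.6184239  0.26213825]
scene (157, 183) 1123 [array([ 0.634 , -0.2485]), array([0.1578, 0.1501]), np.float64(88.7904)] mean [ 0.6300943  -0.25082392]
scene (319, 211) 1135 [array([0.3921, 0.276 ]), array([0.1395, 0.131 ]), np.float64(0.5447)] mean [0.3957934 0.2773343]
scene (197, 148) 569 [array([ 0.3968, -0.2818]), array([0.1228, 0.1225]), np.float64(6.429)] mean [ 0.3992042  -0.27916664]
(261, 127) [[0.74738376 0.06548793]]
(309, 123) [[ 0.77129583 -0.09719944]]
(283, 195) [[ 0.49210603 -0.01159186]]
(360, 285) [[ 0.24241369 -0.2889254 ]]
(148, 191) [[0.51781481 0.44446023]]
knob scene [[0.50482519 0.00541957]]
```

View pics/crop0.png

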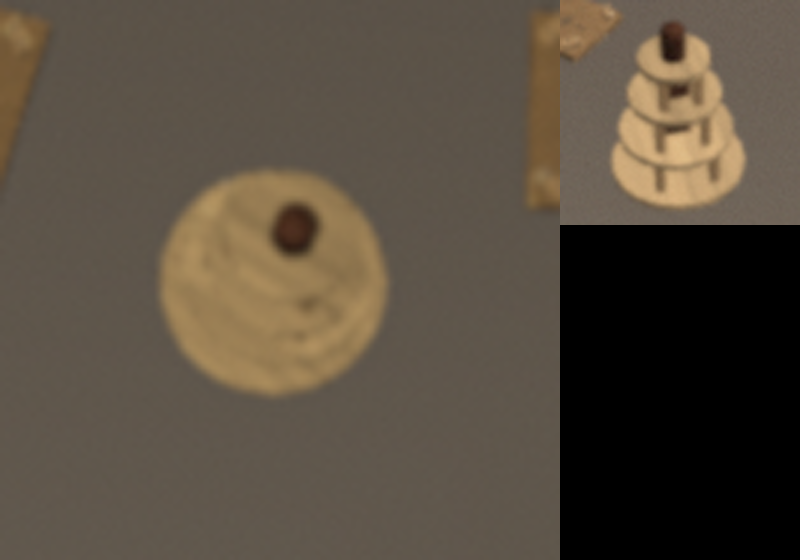

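```bash
cat >> h.py <<'E'
from scipy.spatial.transform import Rotation as R
def go(o,p,yaw=None):
    """row numbers to bring tool to p pointing down, tool x at world angle yaw"""
    r=R.from_quat(o["tool_rot"]);t=r.inv().apply(np.array(p)-o["eef_pos"])/.5
    x=r.as_matrix()[:,0];y0=np.arctan2(x[1],x[0])
    yaw=y0 if yaw is None else yaw
    g=R.from_euler('z',yaw)*R.from_matrix(np.diag([1,-1,-1.]))
    print("yaw now",round(y0,4),"row",np.round(np.r_[t,(r.inv()*g).as_rotvec()/np.pi],4).tolist())
def wrist(bot,name=None):
    o=bot.get_obs();c=bot.camera("wrist");T=np.eye(4);T[:3,:3]=R.from_quat(o["tool_rot"]).as_matrix();T[:3,3]=o["eef_pos"]
    if name:cv2.imwrite(name,c["pixels"][:,:,::-1])
    return o,c["pixels"],c["mtx"],T@c["hand_eye"]
E
python3 - <<'E'
from h import *;from workcell import bot
o,p,M,T=wrist(bot);print(M.round(1).tolist(),np.round(bot.camera("wrist")["hand_eye"],3).tolist())
go(o,[.40,-.008,.36],0);go(o,[.40,-.008,.36],-np.pi/2)
E
```

```text
[[295.7, 0.0, 256.6], [0.0, 295.7, 191.2], [0.0, 0.0, 1.0]] [[0.0, 0.957, 0.291, 0.074], [1.0, 0.0, -0.001, 0.001], [-0.001, 0.291, -0.957, -0.117], [0.0, 0.0, 0.0, 1.0]]
yaw now 0.3168 row [0.7552, -0.7349, -0.2076, -0.0006, 0.0001, 0.1009]
yaw now 0.3168 row [0.7552, -0.7349, -0.2076, -0.0004, 0.0006, 0.6009]
```

```bash
python3 - <<'E'
from h import *;from workcell import bot
go(bot.get_obs(),[.48,-.008,.36],0)
E
python3 -m pendant '[0.1,-0.1,-0.2076,0,0,0.02,1, 0.2,-0.2,-0.2076,0,0,0.04,1, 0.3,-0.3,-0.2076,0,0,0.06,1, 0.4,-0.4,-0.2076,0,0,0.08,1, 0.5,-0.5,-0.2076,0,0,0.1009,1, 0.6,-0.55,-0.2076,0,0,0.1009,1, 0.7,-0.6,-0.2076,0,0,0.1009,1, 0.8,-0.65,-0.2076,0,0,0.1009,1, 0.9,-0.685,-0.2076,0,0,0.1009,1, 0.907,-0.685,-0.2076,0,0,0.1009,1]'
python3 -m pendant '[0,0,0,0,0,0,1, 0,0,0,0,0,0,1, 0,0,0,0,0,0,1, 0,0,0,0,0,0,1, 0,0,0,0,0,0,1, 0,0,0,0,0,0,1, 0,0,0,0,0,0,1, 0,0,0,0,0,0,1, 0,0,0,0,0,0,1, 0,0,0,0,0,0,1]'
python3 - <<'E'
from h import *;from workcell import bot
o,p,M,T=wrist(bot,"pics/w1.png");print(o["eef_pos"])
import pickle;pickle.dump((o,p,M,T),open("w1.pkl","wb"))
E
```

```text
yaw now 0.3168 row [0.9073, -0.6853, -0.2076, -0.0004, 0.0001, 0.1008]
clock: 1.03
eef_pos: [0.3622, -0.145, 0.3519]
tool_rot: [1.0, -0.0, 0.0, 0.0]
ft_force: [1.3, -1.0, 0.8]
grip_width: 0.0853
grasp_force: 0.0
clock: 1.87
eef_pos: [0.3614, -0.1472, 0.3515]
tool_rot: [1.0, -0.0, 0.0, 0.0]
ft_force: [-0.1, 0.2, 0.9]
grip_width: 0.0855
grasp_force: 0.0
[ 0.36143781 -0.14723213  0.35148548]
```

View pics/w1.png

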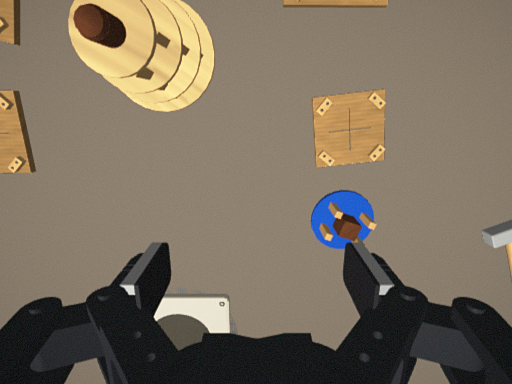

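Wrist view: the tower top is at (97,25) and the crown jig's cross at (350,129); the blue look-alike is at (343,220). Next I measure the jig cross and move over the tower.

```bash
python3 - <<'E'
from h import *;import pickle
o,p,M,T=pickle.load(open("w1.pkl","rb"))
print(plane(M,T,(350,129),.012),"knob",plane(M,T,(94,22),.2))
go(o,[.48,-.008,.36],0)
E
python3 -m pendant '[0.05,-0.06,-0.017,0,0,0,1, 0.1,-0.12,-0.017,0,0,0,1, 0.14,-0.17,-0.017,0,0,0,1, 0.18,-0.21,-0.017,0,0,0,1, 0.21,-0.25,-0.017,0,0,0,1, 0.2372,-0.2784,-0.017,0,0,0,1, 0.2372,-0.2784,-0.017,0,0,0,1, 0.2372,-0.2784,-0.017,0,0,0,1, 0.2372,-0.2784,-0.017,0,0,0,1, 0.2372,-0.2784,-0.017,0,0,0,1]'
python3 - <<'E'
from h import *;from workcell import bot
o,p,M,T=wrist(bot,"pics/w2.png");print(o["eef_pos"])
import pickle;pickle.dump((o,p,M,T),open("w2.pkl","wb"))
hsv=cv2.cvtColor(p,cv2.COLOR_RGB2HSV)
print("dark px",pix(M,T,[[.49,-.008,.205],[.49,-.008,.162]]))
E
```

```text
[[ 0.39585232 -0.29022099]] knob [[ 0.49760266 -0.01672738]]
yaw now -0.0009 row [0.2369, -0.2787, -0.017, 0.0, -0.0, -0.0003]
clock: 2.75
eef_pos: [0.4797, -0.0084, 0.3601]
tool_rot: [1.0, -0.001, -0.0, 0.0]
ft_force: [-0.2, 0.1, 0.1]
grip_width: 0.0858
grasp_force: 0.0
[ 0.4796609  -0.00841303  0.36011187]
dark px [[255.07898731 172.45190154]
 [255.22262569 163.32605318]]
```

View pics/w2.png

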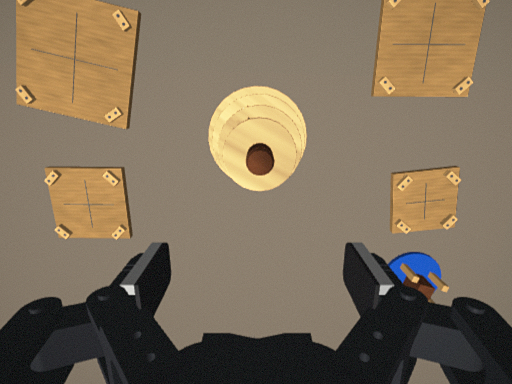

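Crosses in this view: base (75,59), lower (430,45), upper (90,204), crown (425,201). The knob is at (260,158).

Run:
```python
from h import *;import pickle
o,p,M,T=pickle.load(open("w2.pkl","rb"))
for n,q in dict(base=(75,59),lower=(430,45),upper=(90,204),crown=(425,201)).items():print(n,plane(M,T,q,.012))
g=p.astype(int).sum(2);ys,xs=np.where(g[130:190,220:300]<210);u=xs+220;v=ys+130
print(len(xs),u.min(),u.max(),v.min(),v.max(),np.percentile(u,[2,98]))
c=np.array([u.mean(),v.mean()]);print(c)
for z in(.18,.195,.2):print(z,plane(M,T,c,z))
# crown disc contour centre at z .162: brightest disc lower edge
print(plane(M,T,[(222,155),(306,137),(260,190)],.162))
```

```text
base [[0.613166   0.25306688]]
lower [[ 0.63123092 -0.2579834 ]]
upper [[0.39090811 0.26792382]]
crown [[ 0.39546793 -0.28966001]]
460 247 273 143 174 [247. 272.]
[261.95434783 156.20869565]
0.18 [[ 0.50099828 -0.01491274]]
0.195 [[ 0.50368432 -0.01462147]]
0.2 [[ 0.50457967 -0.01452438]]
[[ 0.49913262  0.02768794]
 [ 0.51819545 -0.06170037]
 [ 0.45981399 -0.01325355]]
```

```bash
python3 -m pendant '[0.0367,0.0122,0.05,0,0,0,1, 0.0367,0.0122,0.1,0,0,0,1, 0.0367,0.0122,0.15,0,0,0,1, 0.0367,0.0122,0.2,0,0,0,1, 0.0367,0.0122,0.25,0,0,0,1, 0.0367,0.0122,0.29,0,0,0,1, 0.0367,0.0122,0.315,0,0,0,1, 0.0367,0.0122,0.332,0,0,0,1, 0.0367,0.0122,0.332,0,0,0,1, 0.0367,0.0122,0.332,0,0,0,1]'
python3 - <<'E'
from h import *;from workcell import bot
o,p,M,T=wrist(bot,"pics/w3.png");print(o["eef_pos"],o["ft_force"])
E
```

```text
clock: 3.63
eef_pos: [0.4985, -0.0143, 0.1944]
tool_rot: [1.0, -0.001, 0.0, 0.0]
ft_force: [0.2, -1.0, -0.1]
grip_width: 0.0851
grasp_force: 0.0
[ 0.49849964 -0.01433777  0.19441608] [ 0.17768218 -1.04699157 -0.07508195]
```

View pics/w3.png

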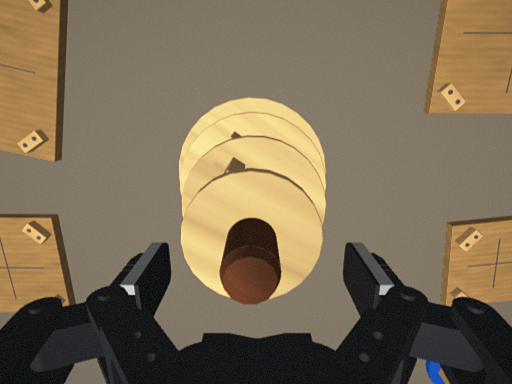

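Knob at (250,276), roughly centred between the fingers. I'll make a quick check of x, then close.

```bash
python3 - <<'E'
from h import *;from workcell import bot
o,p,M,T=wrist(bot)
print(plane(M,T,(250,274),.200),plane(M,T,[(250,302),(222,274),(280,274)],.197),"disc",plane(M,T,[(181,235),(323,235)],.162))
E
python3 -m pendant '[0,-0.004,0,0,0,0,1, 0,-0.004,0,0,0,0,0.5, 0,-0.004,0,0,0,0,0, 0,-0.004,0,0,0,0,0, 0,-0.004,0,0,0,0,0, 0,-0.004,0,0,0,0,0, 0,-0.004,0,0,0,0,0, 0,-0.004,0,0,0,0,0, 0,-0.004,0,0,0,0,0, 0,-0.004,0,0,0,0,0]'
```

```text
[[ 0.50196075 -0.01219668]] [[ 4.85360385e-01 -1.20192349e-02]
 [ 5.00070314e-01  3.53541200e-04]
 [ 5.00037590e-01 -2.54928454e-02]] disc [[ 0.50261816  0.02695514]
 [ 0.50253132 -0.05206595]]
clock: 4.57
eef_pos: [0.4988, -0.0118, 0.1943]
tool_rot: [1.0, -0.0, 0.0, -0.0]
ft_force: [-1.3, 0.6, 3.6]
grip_width: 0.0261
grasp_force: 59.0
```

```bash
python3 -m pendant '[0,0,-0.02,0,0,0,0, 0,0,-0.05,0,0,0,0, 0,0,-0.09,0,0,0,0, 0,0,-0.12,0,0,0,0, -0.01,0.03,-0.12,0,0,0,0, -0.03,0.08,-0.12,0,0,0,0, -0.05,0.13,-0.12,0,0,0,0, -0.07,0.18,-0.12,0,0,0,0, -0.09,0.23,-0.12,0,0,0,0, -0.105,0.28,-0.12,0,0,0,0]'
python3 -m pendant '[-0.02,0.05,0,0,0,0,0, -0.04,0.1,0.03,0,0,0,0, -0.06,0.15,0.07,0,0,0,0, -0.08,0.2,0.12,0,0,0,0, -0.095,0.25,0.17,0,0,0,0, -0.102,0.273,0.22,0,0,0,0, -0.102,0.273,0.26,0,0,0,0, -0.102,0.273,0.29,0,0,0,0, -0.102,0.273,0.29,0,0,0,0, -0.102,0.273,0.29,0,0,0,0]'
python3 - <<'E'
from h import *;from workcell import bot
o,p,M,T=wrist(bot,"pics/w4.png");print(o["eef_pos"],o["grip_width"]);go(o,[.3948,-.2895,.054],0)
E
```

```text
clock: 5.4
eef_pos: [0.4448, -0.1529, 0.2542]
tool_rot: [1.0, -0.0, -0.0, -0.0]
ft_force: [0.2, 0.2, -1.0]
grip_width: 0.0261
grasp_force: 59.1
clock: 6.23
eef_pos: [0.3943, -0.288, 0.1085]
tool_rot: [1.0, -0.0, -0.001, -0.001]
ft_force: [0.2, -0.3, -0.6]
grip_width: 0.0264
grasp_force: 59.1
[ 0.39428712 -0.28804229  0.108483  ] 0.02635113557336096
yaw now -0.0005 row [0.0013, 0.0031, 0.109, -0.0005, 0.0007, -0.0002]
```

View pics/w4.png

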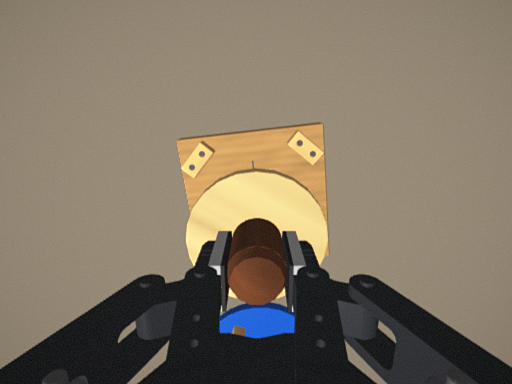

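The crown is held upright over the jig, disc at (257,235), with the cross line at col 253. I'll lower it gently.

```bash
python3 -m pendant '[0.001,0.003,0.03,0,0,0,0, 0.001,0.003,0.06,0,0,0,0, 0.001,0.003,0.08,0,0,0,0, 0.001,0.003,0.092,0,0,0,0, 0.001,0.003,0.098,0,0,0,0, 0.001,0.003,0.102,0,0,0,0, 0.001,0.003,0.106,0,0,0,0, 0.001,0.003,0.108,0,0,0,0, 0.001,0.003,0.11,0,0,0,0, 0.001,0.003,0.11,0,0,0,0]'
```

```text
clock: 7.12
eef_pos: [0.3956, -0.29, 0.0541]
tool_rot: [1.0, -0.0, 0.0, 0.0]
ft_force: [0.3, 0.4, -0.7]
grip_width: 0.0263
grasp_force: 59.1
```

```bash
python3 -m pendant '[0,0,0.001,0,0,0,0, 0,0,0.002,0,0,0,0, 0,0,0.003,0,0,0,0, 0,0,0.003,0,0,0,0, 0,0,0.003,0,0,0,0, 0,0,0.003,0,0,0,0, 0,0,0.003,0,0,0,0, 0,0,0.003,0,0,0,0, 0,0,0.003,0,0,0,0, 0,0,0.003,0,0,0,0]'
```

```text
clock: 7.95
eef_pos: [0.3957, -0.29, 0.0533]
tool_rot: [1.0, -0.0, 0.0, 0.0]
ft_force: [-1.8, 0.1, 4.4]
grip_width: 0.0267
grasp_force: 59.7
```

```bash
python3 -m pendant '[0,0,0,0,0,0,0.3, 0,0,0,0,0,0,0.6, 0,0,0,0,0,0,1, 0,0,0,0,0,0,1, 0,0,0,0,0,0,1, 0,0,0,0,0,0,1, 0,0,-0.03,0,0,0,1, 0,0,-0.08,0,0,0,1, 0,0,-0.15,0,0,0,1, 0,0,-0.22,0,0,0,1]'
python3 -m pendant '[0,-0.08,-0.06,0,0,0,1, 0.05,-0.16,-0.12,0,0,0,1, 0.1,-0.24,-0.18,0,0,0,1, 0.13,-0.32,-0.24,0,0,0,1, 0.16,-0.4,-0.25,0,0,0,1, 0.19,-0.48,-0.25,0,0,0,1, 0.206,-0.54,-0.25,0,0,0,1, 0.206,-0.556,-0.25,0,0,0,1, 0.206,-0.556,-0.25,0,0,0,1, 0.206,-0.556,-0.25,0,0,0,1]'
python3 - <<'E'
from h import *;from workcell import bot
import pickle
o,p,M,T=wrist(bot);c=bot.camera("top")["pixels"]
pickle.dump((o,p,M,T),open("w5.pkl","wb"));print(o["eef_pos"])
b=cv2.resize(c[200:280,320:400],(288,288),interpolation=2);b=np.pad(b,((0,96),(0,0),(0,0)))
cv2.imwrite("pics/w5.png",np.hstack([p,b])[:,:,::-1])
E
```

```text
clock: 8.78
eef_pos: [0.3946, -0.2892, 0.1627]
tool_rot: [1.0, -0.0, -0.001, -0.001]
ft_force: [0.8, -0.9, 0.3]
grip_width: 0.0852
grasp_force: 0.0
clock: 9.62
eef_pos: [0.4989, -0.0097, 0.2874]
tool_rot: [1.0, 0.002, -0.0, 0.0]
ft_force: [-0.6, -0.8, 0.2]
grip_width: 0.0858
grasp_force: 0.0
[ 0.49894323 -0.0097229   0.28735128]
```

View pics/w5.png

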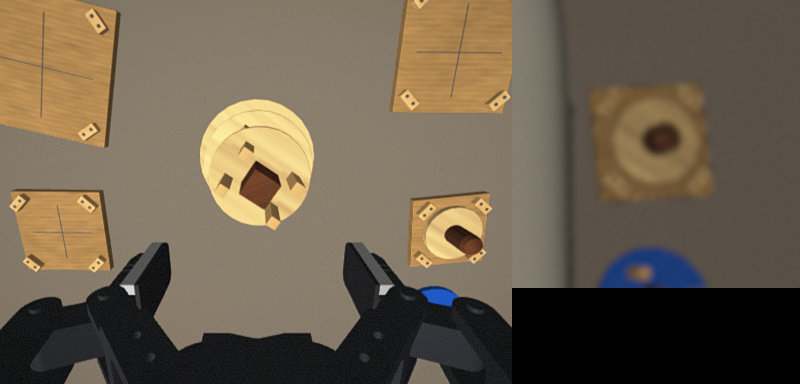

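Crown is seated: its disc is centred in its jig at (435,232). The upper tier's block is at (260,185). I'll enlarge it once to get the leg corners.

Run:
```python
from h import *;import pickle
o,p,M,T=pickle.load(open("w5.pkl","rb"))
cv2.imwrite("pics/w5c.png",cv2.resize(p[135:235,200:320],(720,600),interpolation=2)[:,:,::-1])
```

```text
(no output)
```

View pics/w5c.png

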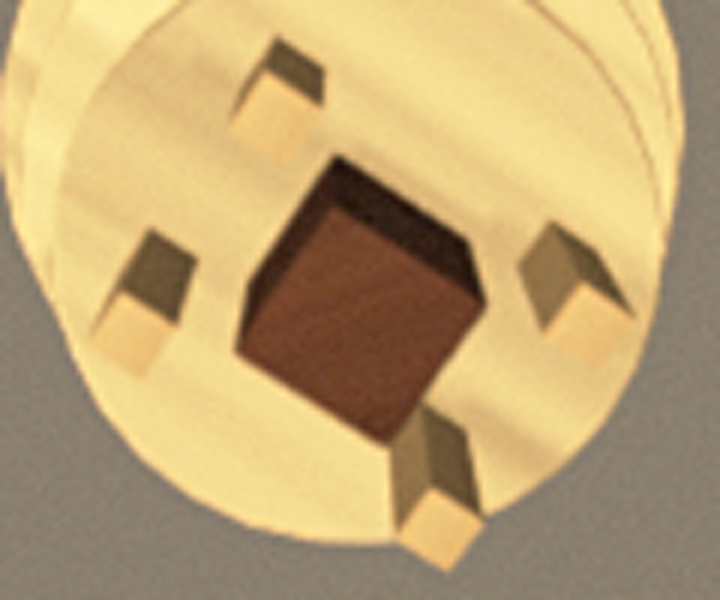

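Block top corners, in crop pixels: (335,207), (487,302), (388,443), (236,350). Leg tops: (276,118), (137,333), (590,325), (440,529).

```bash
cat >> h.py <<'E'
def tier(M,T,zu,blk,legs,o):
    B=plane(M,T,blk,zu+.050);L=plane(M,T,legs,zu+.051)
    print("block",B.mean(0),"sides",np.linalg.norm(np.roll(B,-1,0)-B,axis=1).round(4),"legs c",L.mean(0))
    # legs order A,B,C,D: A-B, C-D pairs and A-C, B-D pairs
    for n,(a,b,c,d) in dict(AB=(0,1,2,3),AC=(0,2,1,3)).items():
        v=(L[b]-L[a]+L[d]-L[c])/2;print(n,np.linalg.norm(v).round(4),"deg",np.degrees(np.arctan2(v[1],v[0])).round(1))
E
python3 - <<'E'
from h import *;import pickle
o,p,M,T=pickle.load(open("w5.pkl","rb"))
f=lambda a:np.array(a)/6+[200,135]-.4
tier(M,T,.102,f([(335,207),(487,302),(388,443),(236,350)]),f([(276,118),(137,333),(590,325),(440,529)]),o)
E
```

```text
block [ 0.49879661 -0.01361835] sides [0.0267 0.0265 0.0271 0.0263] legs c [ 0.49861078 -0.0136991 ]
AB 0.0387 deg 146.9
AC 0.0553 deg -123.9
```

Run:
```python
from h import *;from workcell import bot
o=bot.get_obs();print(o["joint_pos"].round(3));go(o,[.4986,-.0137,.20],np.radians(56.7))
```

```text
[-2.400e-02  2.270e-01  6.700e-02  1.412e+00 -1.000e-03  3.117e+00]
yaw now 0.0 row [0.001, 0.0029, 0.1741, -0.0, 0.0004, -0.315]
```

```bash
python3 -m pendant '[0.001,0.0029,0,0,0,-0.03,1, 0.001,0.0029,0,0,0,-0.07,1, 0.001,0.0029,0.02,0,0,-0.105,1, 0.001,0.0029,0.04,0,0,-0.14,1, 0.001,0.0029,0.06,0,0,-0.18,1, 0.001,0.0029,0.08,0,0,-0.22,1, 0.001,0.0029,0.1,0,0,-0.255,1, 0.001,0.0029,0.12,0,0,-0.29,1, 0.001,0.0029,0.13,0,0,-0.315,1, 0.001,0.0029,0.14,0,0,-0.315,1]'
python3 - <<'E'
from h import *;from workcell import bot
o,p,M,T=wrist(bot,"pics/w6.png");go(o,[.4986,-.0137,.143],np.radians(56.7))
import pickle;pickle.dump((o,p,M,T),open("w6.pkl","wb"))
# expected pixels of block corners and leg tops
a=np.radians(-33.3);c,s=np.cos(a),np.sin(a);r=np.array([[c,-s],[s,c]])
P=np.array([[14,14],[-14,14],[-14,-14],[14,-14],[20,28],[-20,28],[-20,-28],[20,-28]])/1e3@r.T+[.4986,-.0137]
print(pix(M,T,np.c_[P,[.152]*4+[.153]*4]).round())
E
```

```text
clock: 10.55
eef_pos: [0.4982, -0.0154, 0.2166]
tool_rot: [0.881, 0.474, -0.001, -0.0]
ft_force: [-0.5, -0.4, 0.8]
grip_width: 0.0853
grasp_force: 0.0
yaw now 0.987 row [0.0034, -0.001, 0.1473, -0.0004, 0.0003, -0.0008]
[[276. 195.]
 [233. 195.]
 [234. 235.]
 [275. 235.]
 [286. 174.]
 [222. 175.]
 [225. 254.]
 [284. 254.]]
```

View pics/w6.png

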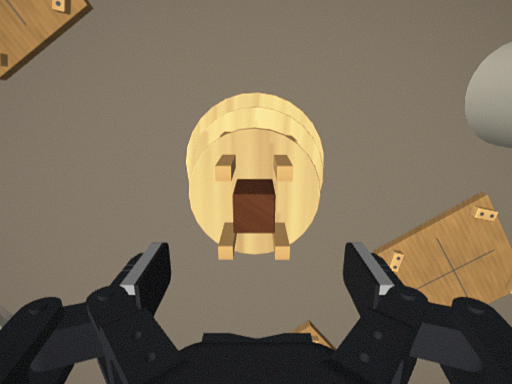

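The block spans cols 233–276, rows 193–233, matching the prediction; it is aligned between the fingers. Descend and close.

```bash
python3 -m pendant '[0.003,-0.001,0.04,0,0,0,1, 0.003,-0.001,0.08,0,0,0,1, 0.003,-0.001,0.11,0,0,0,1, 0.003,-0.001,0.135,0,0,0,1, 0.003,-0.001,0.147,0,0,0,1, 0.003,-0.001,0.147,0,0,0,1, 0.003,-0.001,0.147,0,0,0,0.6, 0.003,-0.001,0.147,0,0,0,0.3, 0.003,-0.001,0.147,0,0,0,0, 0.003,-0.001,0.147,0,0,0,0]'
python3 -m pendant '[0,0,0,0,0,0,0, 0,0,0,0,0,0,0, 0,0,0,0,0,0,0, 0,0,0,0,0,0,0, 0,0,0,0,0,0,0, 0,0,0,0,0,0,0, 0,0,0,0,0,0,0, 0,0,0,0,0,0,0, 0,0,0,0,0,0,0, 0,0,0,0,0,0,0]'
python3 - <<'E'
from h import *;from workcell import bot
o=bot.get_obs();go(o,[.3905,.2675,.21],.99)
E
```

```text
clock: 11.43
eef_pos: [0.5001, -0.0119, 0.1449]
tool_rot: [0.88, 0.475, 0.001, 0.0]
ft_force: [-0.3, -0.9, 0.4]
grip_width: 0.0386
grasp_force: 0.0
clock: 12.27
eef_pos: [0.5, -0.0117, 0.1448]
tool_rot: [0.88, 0.475, 0.001, 0.0]
ft_force: [-1.1, -0.3, 5.1]
grip_width: 0.027
grasp_force: 59.7
yaw now 0.9895 row [0.3466, -0.4895, -0.1307, 0.0004, -0.0003, -0.0002]
```

```bash
python3 -m pendant '[0,0,-0.02,0,0,0,0, 0,0,-0.05,0,0,0,0, 0,0,-0.09,0,0,0,0, 0,0,-0.13,0,0,0,0, 0.03,-0.04,-0.13,0,0,0,0, 0.06,-0.085,-0.13,0,0,0,0, 0.1,-0.13,-0.13,0,0,0,0, 0.13,-0.18,-0.13,0,0,0,0, 0.165,-0.23,-0.13,0,0,0,0, 0.2,-0.28,-0.13,0,0,0,0]'
python3 -m pendant '[0.035,-0.05,0,0,0,0,0, 0.07,-0.1,0.02,0,0,0,0, 0.11,-0.15,0.04,0,0,0,0, 0.135,-0.19,0.07,0,0,0,0, 0.148,-0.209,0.1,0,0,0,0, 0.148,-0.209,0.14,0,0,0,0, 0.148,-0.209,0.17,0,0,0,0, 0.148,-0.209,0.2,0,0,0,0, 0.148,-0.209,0.2,0,0,0,0, 0.148,-0.209,0.2,0,0,0,0]'
python3 - <<'E'
from h import *;from workcell import bot
o,p,M,T=wrist(bot,"pics/w7.png");print(o["eef_pos"],o["grip_width"]);go(o,[.3915,.269,.0545],.99)
import pickle;pickle.dump((o,p,M,T),open("w7.pkl","wb"))
E
```

```text
clock: 13.1
eef_pos: [0.4364, 0.1496, 0.2091]
tool_rot: [0.88, 0.475, -0.0, -0.0]
ft_force: [0.3, -0.1, -0.9]
grip_width: 0.0274
grasp_force: 59.4
clock: 13.93
eef_pos: [0.39, 0.2675, 0.1085]
tool_rot: [0.88, 0.475, -0.001, 0.0]
ft_force: [0.2, -0.4, -1.1]
grip_width: 0.0272
grasp_force: 59.4
[0.38999538 0.26746812 0.10850989] 0.027163701976741585
yaw now 0.9895 row [0.0045, 0.0009, 0.108, -0.0003, 0.0008, -0.0002]
```

View pics/w7.png

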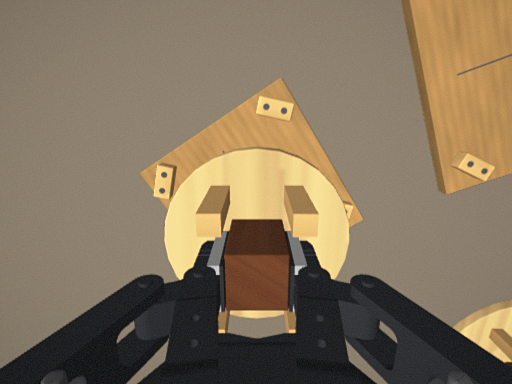

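The upper tier is held level: disc edges at cols 164 and 350, top at row 147. I'll check the disc centre against the jig.

Run:
```python
from h import *;import pickle
o,p,M,T=pickle.load(open("w7.pkl","rb"))
L,Rr,t=plane(M,T,[(164,237),(350,237),(257,147)],.0747)
u=np.array([np.cos(.99),np.sin(.99)]);print(L,Rr,np.linalg.norm(L-Rr),"mid",(L+Rr)/2,"from top",t-.0525*u,"tcp",o["eef_pos"])
```

```text
[0.34780299 0.2961135 ] [0.43500494 0.23889505] 0.1042982804878241 mid [0.39140396 0.26750427] from top [0.39029611 0.26581054] tcp [0.38999538 0.26746812 0.10850989]
```

```bash
python3 -m pendant '[0.0035,0.001,0.03,0,0,0,0, 0.0035,0.001,0.06,0,0,0,0, 0.0035,0.001,0.08,0,0,0,0, 0.0035,0.001,0.092,0,0,0,0, 0.0035,0.001,0.098,0,0,0,0, 0.0035,0.001,0.102,0,0,0,0, 0.0035,0.001,0.104,0,0,0,0, 0.0035,0.001,0.106,0,0,0,0, 0.0035,0.001,0.107,0,0,0,0, 0.0035,0.001,0.107,0,0,0,0]'
python3 -m pendant '[0,0,0.001,0,0,0,0, 0,0,0.002,0,0,0,0, 0,0,0.002,0,0,0,0, 0,0,0.002,0,0,0,0, 0,0,0.002,0,0,0,0, 0,0,0.002,0,0,0,0, 0,0,0.002,0,0,0,0, 0,0,0.002,0,0,0,0, 0,0,0.002,0,0,0,0, 0,0,0.002,0,0,0,0]'
```

```text
clock: 14.82
eef_pos: [0.3923, 0.2692, 0.0558]
tool_rot: [0.88, 0.475, 0.0, -0.0]
ft_force: [0.6, -0.2, -0.6]
grip_width: 0.0271
grasp_force: 59.4
clock: 15.65
eef_pos: [0.3923, 0.2692, 0.0548]
tool_rot: [0.88, 0.475, 0.0, -0.0]
ft_force: [-1.5, -0.8, 4.9]
grip_width: 0.0273
grasp_force: 60.1
```

```bash
python3 -m pendant '[0,0,0,0,0,0,0.3, 0,0,0,0,0,0,0.6, 0,0,0,0,0,0,1, 0,0,0,0,0,0,1, 0,0,0,0,0,0,1, 0,0,0,0,0,0,1, 0,0,-0.03,0,0,0,1, 0,0,-0.08,0,0,0,1, 0,0,-0.15,0,0,0,1, 0,0,-0.22,0,0,0,1]'
python3 -m pendant '[-0.04,0.06,-0.03,0,0,0,1, -0.08,0.12,-0.06,0,0,0,1, -0.12,0.18,-0.09,0,0,0,1, -0.16,0.24,-0.12,0,0,0,1, -0.2,0.29,-0.15,0,0,0,1, -0.25,0.35,-0.16,0,0,0,1, -0.3,0.42,-0.16,0,0,0,1, -0.354,0.488,-0.16,0,0,0,1, -0.354,0.488,-0.16,0,0,0,1, -0.354,0.488,-0.16,0,0,0,1]'
python3 - <<'E'
from h import *;from workcell import bot
import pickle
o,p,M,T=wrist(bot);c=bot.camera("top")["pixels"]
pickle.dump((o,p,M,T),open("w8.pkl","wb"));print(o["eef_pos"])
q=pix(M,T,[.499,-.013,.1])[0].astype(int);x0,y0=np.clip(q-[65,60],0,[392,284]);print(x0,y0)
a=cv2.resize(p[y0:y0+120,x0:x0+120],(600,600),interpolation=2)
b=cv2.resize(c[190:270,155:235],(200,200),interpolation=2);b2=cv2.resize(c[150:250,230:330],(200,200),interpolation=2);b3=cv2.resize(p,(200,150))
cv2.imwrite("pics/w8.png",np.hstack([a,np.vstack([b,b2,b3,np.zeros((50,200,3),np.uint8)])])[:,:,::-1])
E
```

```text
clock: 16.48
eef_pos: [0.3912, 0.2684, 0.1648]
tool_rot: [0.88, 0.475, -0.002, 0.0]
ft_force: [0.8, 0.8, 0.8]
grip_width: 0.0852
grasp_force: 0.0
clock: 17.32
eef_pos: [0.4991, -0.0152, 0.2441]
tool_rot: [0.881, 0.473, -0.0, -0.0]
ft_force: [-0.1, 0.6, -0.3]
grip_width: 0.0855
grasp_force: 0.0
[ 0.49910701 -0.01519721  0.24407923]
189 123
```

View pics/w8.png

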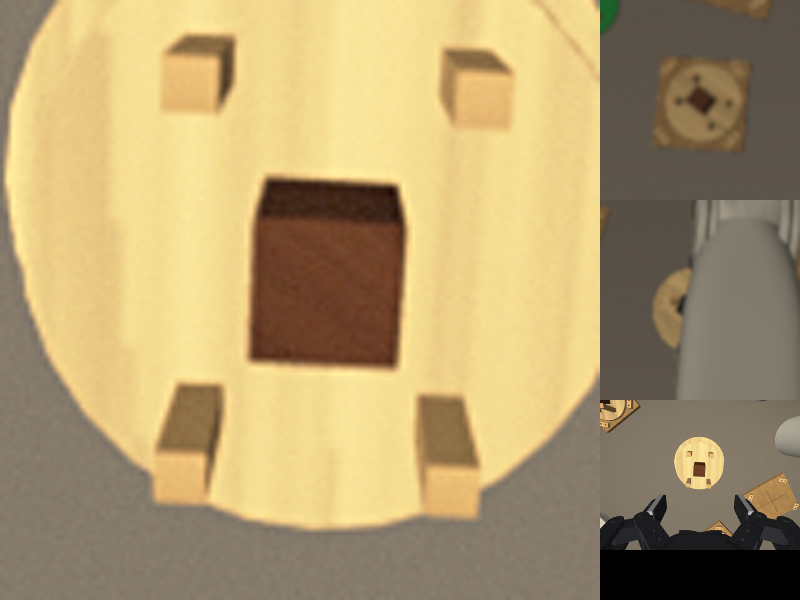

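The upper tier is seated centrally in its jig. The lower tier is nearly aligned with the tool: block top corners in crop pixels (254,215), (406,222), (397,368), (249,360), leg tops (191,83), (482,99), (181,477), (451,490).

Run:
```python
from h import *;import pickle
o,p,M,T=pickle.load(open("w8.pkl","rb"))
f=lambda a:np.array(a)/5+[189,123]-.4
tier(M,T,.051,f([(254,215),(406,222),(397,368),(249,360)]),f([(191,83),(482,99),(181,477),(451,490)]),o)
for e in(.0,):go(o,[.499,-.013,.093],.99)
```

```text
block [ 0.50011898 -0.01095362] sides [0.0273 0.0276 0.0274 0.0273] legs c [ 0.49991599 -0.01112271]
AB 0.0509 deg -36.6
AC 0.0738 deg -126.6
yaw now 0.9843 row [0.0036, -0.0025, 0.3022, -0.0001, 0.0001, -0.0018]
```

```bash
python3 -m pendant '[0.006,-0.003,0.02,0,0,0.008,1, 0.006,-0.003,0.06,0,0,0.017,1, 0.006,-0.003,0.11,0,0,0.017,1, 0.006,-0.003,0.16,0,0,0.017,1, 0.006,-0.003,0.2,0,0,0.017,1, 0.006,-0.003,0.24,0,0,0.017,1, 0.006,-0.003,0.27,0,0,0.017,1, 0.006,-0.003,0.29,0,0,0.017,1, 0.006,-0.003,0.302,0,0,0.017,1, 0.006,-0.003,0.302,0,0,0.017,1]'
python3 -m pendant '[0,0,0,0,0,0,0.6, 0,0,0,0,0,0,0.3, 0,0,0,0,0,0,0, 0,0,0,0,0,0,0, 0,0,0,0,0,0,0, 0,0,0,0,0,0,0, 0,0,0,0,0,0,0, 0,0,0,0,0,0,0, 0,0,0,0,0,0,0, 0,0,0,0,0,0,0]'
python3 - <<'E'
from h import *;from workcell import bot
o=bot.get_obs();print(o["eef_pos"],o["joint_pos"].round(2));go(o,[.6312,-.2575,.16],.932)
E
```

```text
clock: 18.25
eef_pos: [0.4982, -0.0084, 0.0925]
tool_rot: [0.892, 0.452, -0.001, -0.001]
ft_force: [-0.4, -0.9, -0.1]
grip_width: 0.0853
grasp_force: 0.0
clock: 19.08
eef_pos: [0.4999, -0.0097, 0.0943]
tool_rot: [0.893, 0.451, 0.001, 0.0]
ft_force: [-0.1, 0.0, 6.5]
grip_width: 0.0272
grasp_force: 59.9
[ 0.49988594 -0.00965117  0.0943467 ] [-0.02  0.37 -0.26  0.93 -0.    2.19]
yaw now 0.9357 row [-0.2431, 0.5057, -0.1308, 0.0005, -0.0003, 0.0012]
```

```bash
python3 -m pendant '[0,0,-0.02,0,0,0,0, 0,0,-0.05,0,0,0,0, 0,0,-0.09,0,0,0,0, 0,0,-0.13,0,0,0,0, -0.02,0.04,-0.13,0,0,0,0, -0.04,0.085,-0.13,0,0,0,0, -0.065,0.135,-0.13,0,0,0,0, -0.09,0.185,-0.13,0,0,0,0, -0.11,0.235,-0.13,0,0,0,0, -0.135,0.28,-0.13,0,0,0,0]'
python3 -m pendant '[-0.025,0.05,0,0,0,0,0, -0.05,0.1,0,0,0,0,0, -0.075,0.15,0,0,0,0,0, -0.095,0.195,0.02,0,0,0,0, -0.108,0.226,0.05,0,0,0,0, -0.108,0.226,0.08,0,0,0,0, -0.108,0.226,0.1,0,0,0,0, -0.108,0.226,0.1,0,0,0,0, -0.108,0.226,0.1,0,0,0,0, -0.108,0.226,0.1,0,0,0,0]'
python3 - <<'E'
from h import *;from workcell import bot
o,p,M,T=wrist(bot,"pics/w9.png");print(o["eef_pos"],o["joint_pos"].round(2));go(o,[.6312,-.2575,.0555],.9357)
import pickle;pickle.dump((o,p,M,T),open("w9.pkl","wb"))
hsv=cv2.cvtColor(p,cv2.COLOR_RGB2HSV)
zu=o["eef_pos"][2]-.0433+.009
q=np.array([o["eef_pos"][0],o["eef_pos"][1],zu]);u=np.array([np.cos(.9357),np.sin(.9357)]);w=np.array([u[1],-u[0]])
for n,d in(("R",w),("L",-w),("T",u)):print(n,pix(M,T,[np.r_[q[:2]+.065*d,zu]]).round(1))
r=int(pix(M,T,[q])[0,1]);print(r,"V row", {c:tuple(int(v) for v in p[min(r,383)-15,c]) for c in list(range(120,180,4))+list(range(330,390,4))})
E
```

```text
clock: 19.92
eef_pos: [0.5722, -0.1479, 0.1582]
tool_rot: [0.892, 0.451, -0.0, -0.0]
ft_force: [0.1, 0.4, -1.6]
grip_width: 0.0271
grasp_force: 59.4
clock: 20.75
eef_pos: [0.631, -0.2568, 0.1093]
tool_rot: [0.892, 0.451, 0.0, 0.0]
ft_force: [-0.7, -0.5, -1.1]
grip_width: 0.0271
grasp_force: 59.6
[ 0.63100953 -0.25681417  0.10929684] [-0.39  0.69  0.32  1.2   0.    1.82]
yaw now 0.9368 row [-0.0009, 0.0011, 0.1076, 0.0001, -0.0001, 0.0004]
R [[370.2 238.2]]
L [[139.4 238. ]]
T [[254.8 119.6]]
238 V row {120: (133, 122, 105), 124: (132, 120, 103), 128: (135, 123, 106), 132: (132, 121, 105), 136: (133, 123, 104), 140: (130, 121, 106), 144: (242, 214, 138), 148: (234, 203, 133), 152: (231, 197, 130), 156: (235, 203, 132), 160: (233, 201, 132), 164: (231, 195, 129), 168: (232, 199, 130), 172: (231, 200, 133), 176: (242, 217, 145), 330: (243, 217, 142), 334: (241, 211, 138), 338: (238, 207, 136), 342: (239, 208, 138), 346: (237, 207, 135), 350: (241, 210, 141), 354: (245, 219, 144), 358: (245, 220, 145), 362: (242, 217, 143), 366: (238, 207, 137), 370: (225, 189, 122), 374: (153, 125, 89), 378: (130, 118, 103), 382: (134, 119, 104), 386: (134, 123, 104)}
```

```bash
python3 - <<'E'
from h import *;import pickle
o,p,M,T=pickle.load(open("w9.pkl","rb"))
print({r:tuple(int(v) for v in p[r,256]) for r in range(100,140,2)})
E
python3 -m pendant '[-0.001,0.0015,0.03,0,0,0,0, -0.001,0.0015,0.06,0,0,0,0, -0.001,0.0015,0.08,0,0,0,0, -0.001,0.0015,0.088,0,0,0,0, -0.001,0.0015,0.09,0,0,0,0, -0.001,0.0015,0.09,0,0,0,0, -0.001,0.0015,0.09,0,0,0,0, -0.001,0.0015,0.09,0,0,0,0, -0.001,0.0015,0.09,0,0,0,0, -0.001,0.0015,0.09,0,0,0,0]'
python3 - <<'E'
from h import *;from workcell import bot
o,p,M,T=wrist(bot,"pics/w9.png");print(o["eef_pos"])
E
```

```text
{100: (182, 138, 84), 102: (180, 137, 81), 104: (173, 133, 79), 106: (180, 136, 83), 108: (183, 139, 83), 110: (184, 141, 85), 112: (186, 143, 88), 114: (181, 138, 84), 116: (175, 134, 80), 118: (176, 136, 83), 120: (167, 127, 73), 122: (166, 136, 91), 124: (255, 239, 161), 126: (250, 232, 156), 128: (249, 232, 159), 130: (250, 233, 161), 132: (250, 231, 157), 134: (249, 230, 158), 136: (250, 231, 158), 138: (250, 231, 155)}
clock: 21.63
eef_pos: [0.6315, -0.2584, 0.0641]
tool_rot: [0.892, 0.451, 0.0, 0.0]
ft_force: [0.9, -0.0, -1.7]
grip_width: 0.0273
grasp_force: 59.7
[ 0.63150351 -0.25838716  0.06410673]
```

View pics/w9.png

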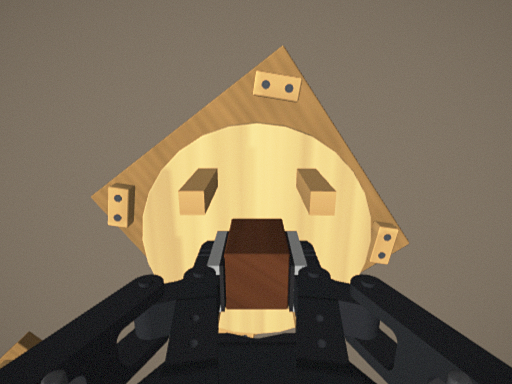

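The disc hangs about 9 mm above the jig. Stop inner faces are at about (133,206), (373,242) and (276,97); the disc edge is at cols 143–371 and row 123.

Run:
```python
from h import *;from workcell import bot
from scipy.optimize import least_squares
o,p,M,T=wrist(bot)
S=plane(M,T,[(133,206),(373,242),(276,97)],.022)
s=least_squares(lambda c:np.hypot(*(S-c).T)-.073,[.63,-.258]);print("jig",s.x,s.fun)
e=o["eef_pos"];zd=e[2]-.0433+.009
f=p.astype(int)[...,0]
def edge(col,r0,r1):
    k=f[r0:r1,col];return r0+np.argmax(np.diff(k))+.5
E=[(c,edge(c,112,160)) for c in range(215,300,10)]
E+=[(142.5,222),(371,222)]
D=plane(M,T,E,zd);s2=least_squares(lambda c:np.hypot(*(D-c).T)-.065,[.63,-.258]);print("disc",s2.x,s2.fun.round(4))
go(o,np.r_[e[:2]+s.x-s2.x,.0565],None)
```

```text
jig [ 0.63358326 -0.25549261] [-2.13945595e-03 -2.13841406e-03  9.25621939e-05]
disc [ 0.63123102 -0.26051748] [ 0.     -0.     -0.0001 -0.0003  0.0004  0.0001  0.0001  0.     -0.0001
 -0.0007 -0.0007]
yaw now 0.936 row [0.0109, -0.0022, 0.0149, 0.0003, -0.0001, -0.0]
```

```bash
python3 -m pendant '[0.0085,-0.003,0,0,0,0,0, 0.0085,-0.003,0.004,0,0,0,0, 0.0085,-0.003,0.008,0,0,0,0, 0.0085,-0.003,0.011,0,0,0,0, 0.0085,-0.003,0.013,0,0,0,0, 0.0085,-0.003,0.015,0,0,0,0, 0.0085,-0.003,0.016,0,0,0,0, 0.0085,-0.003,0.017,0,0,0,0, 0.0085,-0.003,0.018,0,0,0,0, 0.0085,-0.003,0.018,0,0,0,0]'
```

```text
clock: 22.57
eef_pos: [0.6323, -0.2539, 0.0554]
tool_rot: [0.892, 0.451, 0.0, 0.0]
ft_force: [-4.0, 2.4, 5.3]
grip_width: 0.0272
grasp_force: 60.4
```

```bash
python3 -m pendant '[0,0,0,0,0,0,0.3, 0,0,0,0,0,0,0.6, 0,0,0,0,0,0,1, 0,0,0,0,0,0,1, 0,0,0,0,0,0,1, 0,0,0,0,0,0,1, 0,0,-0.03,0,0,0,1, 0,0,-0.08,0,0,0,1, 0,0,-0.15,0,0,0,1, 0,0,-0.22,0,0,0,1]'
python3 - <<'E'
from h import *;from workcell import bot
o,p,M,T=wrist(bot);import pickle;pickle.dump((o,p),open("w10.pkl","wb"))
q=pix(M,T,[o["eef_pos"]*[1,1,0]+[0,0,.021]])[0];print(q,o["eef_pos"])
P=p
import numpy as np
np.save("w10M.npy",M);np.save("w10T.npy",T)
E
python3 -m pendant '[0.03,-0.06,-0.02,0,0,0,1, 0.06,-0.12,-0.04,0,0,0,1, 0.09,-0.18,-0.06,0,0,0,1, 0.12,-0.24,-0.07,0,0,0,1, 0.15,-0.3,-0.07,0,0,0,1, 0.18,-0.37,-0.07,0,0,0,1, 0.21,-0.44,-0.07,0,0,0,1, 0.236,-0.5,-0.07,0,0,0,1, 0.236,-0.5,-0.07,0,0,0,1, 0.236,-0.5,-0.07,0,0,0,1]'
python3 - <<'E'
from h import *;from workcell import bot
import pickle
o,p,M,T=wrist(bot);c=bot.camera("top")["pixels"]
pickle.dump((o,p,M,T),open("w11.pkl","wb"));print(o["eef_pos"])
q=pix(M,T,[.5,-.011,.05])[0].astype(int);x0,y0=np.clip(q-[60,60],0,[392,264]);print(x0,y0)
a=cv2.resize(p[y0:y0+120,x0:x0+120],(480,480),interpolation=2)
p10=pickle.load(open("w10.pkl","rb"))[1]
b=cv2.resize(p10,(320,240));b2=cv2.resize(c[130:220,300:400],(320,288),interpolation=2)
cv2.imwrite("pics/w11.png",np.hstack([np.pad(a,((0,48),(0,0),(0,0))),np.vstack([b,b2])])[:,:,::-1])
E
```

```text
clock: 23.4
eef_pos: [0.6316, -0.2536, 0.1642]
tool_rot: [0.892, 0.451, -0.001, -0.001]
ft_force: [0.8, -0.5, -0.6]
grip_width: 0.0855
grasp_force: 0.0
[255.93612109 185.33564631] [ 0.63162445 -0.25360499  0.16415017]
clock: 24.28
eef_pos: [0.5007, -0.0094, 0.1999]
tool_rot: [0.892, 0.452, 0.0, 0.0]
ft_force: [-0.5, -1.2, -0.3]
grip_width: 0.085
grasp_force: 0.0
[ 0.5006887  -0.00937977  0.19986432]
195 125
```

View pics/w11.png

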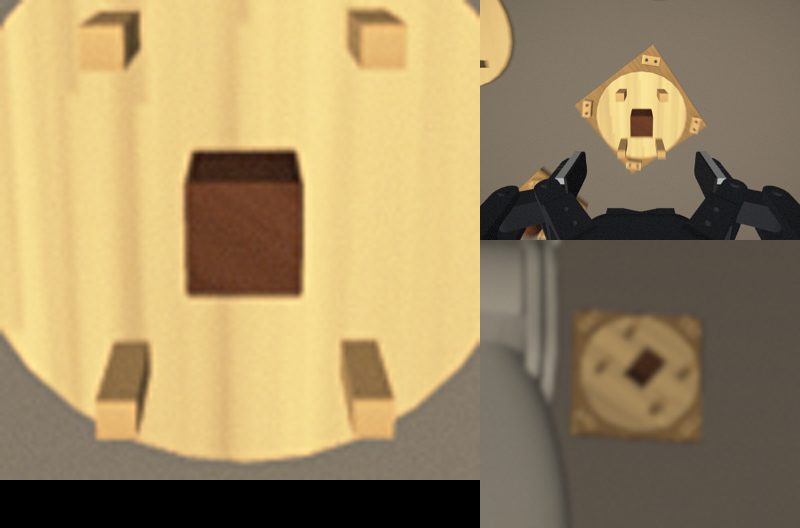

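Lower tier sits inside its four stops. Base tier block top corners, in crop pixels: (187,182), (301,182), (302,295), (187,295); leg tops (103,46), (384,46), (118,420), (372,419).

Run:
```python
from h import *;import pickle
o,p,M,T=pickle.load(open("w11.pkl","rb"))
f=lambda a:np.array(a)/4+[195,125]-.4
tier(M,T,0,f([(187,182),(301,182),(302,295),(187,295)]),f([(103,46),(384,46),(118,420),(372,419)]),o)
go(o,[.4986,-.0125,.042],.936)
```

```text
block [ 0.50042605 -0.01025352] sides [0.0263 0.0275 0.0274 0.0275] legs c [ 0.50026706 -0.01048874]
AB 0.0624 deg -36.1
AC 0.0905 deg -126.0
yaw now 0.9391 row [-0.0076, 0.0, 0.3157, 0.0003, -0.0001, 0.001]
```

```bash
python3 -m pendant '[-0.002,0,0.04,0,0,0,1, -0.002,0,0.09,0,0,0,1, -0.002,0,0.14,0,0,0,1, -0.002,0,0.19,0,0,0,1, -0.002,0,0.23,0,0,0,1, -0.002,0,0.26,0,0,0,1, -0.002,0,0.285,0,0,0,1, -0.002,0,0.305,0,0,0,1, -0.002,0,0.314,0,0,0,1, -0.002,0,0.314,0,0,0,1]'
python3 -m pendant '[0,0,0,0,0,0,0.6, 0,0,0,0,0,0,0.3, 0,0,0,0,0,0,0, 0,0,0,0,0,0,0, 0,0,0,0,0,0,0, 0,0,0,0,0,0,0, 0,0,0,0,0,0,0, 0,0,0,0,0,0,0, 0,0,0,0,0,0,0, 0,0,0,0,0,0,0]'
python3 - <<'E'
from h import *;from workcell import bot
o=bot.get_obs();print(o["eef_pos"]);go(o,[.613,.2535,.11],None)
E
```

```text
clock: 25.22
eef_pos: [0.5003, -0.0122, 0.0413]
tool_rot: [0.893, 0.45, -0.001, -0.0]
ft_force: [0.2, 0.1, -0.3]
grip_width: 0.0855
grasp_force: 0.0
clock: 26.05
eef_pos: [0.5012, -0.0113, 0.0433]
tool_rot: [0.892, 0.451, 0.001, 0.0]
ft_force: [-0.9, 1.1, 5.5]
grip_width: 0.0271
grasp_force: 61.5
[ 0.50116866 -0.01132662  0.04326976]
yaw now 0.9362 row [0.5593, -0.1338, -0.133, 0.0004, -0.0003, -0.0]
```

```bash
python3 -m pendant '[0,0,-0.02,0,0,0,0, 0,0,-0.05,0,0,0,0, 0,0,-0.09,0,0,0,0, 0,0,-0.13,0,0,0,0, 0.04,-0.01,-0.13,0,0,0,0, 0.085,-0.02,-0.13,0,0,0,0, 0.135,-0.032,-0.13,0,0,0,0, 0.185,-0.044,-0.13,0,0,0,0, 0.235,-0.056,-0.13,0,0,0,0, 0.285,-0.068,-0.13,0,0,0,0]'
python3 -m pendant '[0.05,-0.012,0,0,0,0,0, 0.1,-0.024,0,0,0,0,0, 0.15,-0.036,0,0,0,0,0, 0.2,-0.048,0,0,0,0,0, 0.24,-0.058,0,0,0,0,0, 0.276,-0.066,0,0,0,0,0, 0.276,-0.066,0,0,0,0,0, 0.276,-0.066,0,0,0,0,0, 0.276,-0.066,0,0,0,0,0, 0.276,-0.066,0,0,0,0,0]'
python3 - <<'E'
from h import *;from workcell import bot;import pickle
from scipy.optimize import least_squares
o,p,M,T=wrist(bot);e=o["eef_pos"];print(e,o["grip_width"])
pickle.dump((o,p,M,T),open("w12.pkl","wb"))
zd=e[2]-.0433+.009;f=p.astype(int)[...,0]
# predicted disc rim samples, refine radially along image direction
c0=pix(M,T,[np.r_[e[:2],zd]])[0];E=[]
for a in np.radians(np.arange(0,360,6)):
    d=np.r_[np.cos(a),np.sin(a)];q=pix(M,T,[np.r_[e[:2]+.0775*d,zd]])[0]
    if q[1]>225 or q[1]<8:continue
    n=(q-c0)/np.linalg.norm(q-c0);t=np.arange(-8,9)
    s=np.array([f[int(round(v[1])),int(round(v[0]))] for v in q+t[:,None]*n if 0<=v[0]<511])
    if len(s)<17:continue
    k=np.diff(s).argmin()
    if np.diff(s)[k]<-35:E.append(q+(t[k]+.5)*n)
E=np.array(E);D=plane(M,T,E,zd);s=least_squares(lambda c:np.hypot(*(D-c).T)-.0775,e[:2],loss="soft_l1",f_scale=.001)
print("disc",s.x,len(E),np.abs(s.fun).mean())
# screw dots of stops: dark spots near predicted stop ring
g=cv2.cvtColor(p,cv2.COLOR_RGB2GRAY);bh=cv2.morphologyEx(g,cv2.MORPH_BLACKHAT,np.ones((9,9)))
n,l,st,ce=cv2.connectedComponentsWithStats((bh>60).astype(np.uint8))
for i in range(1,n):
    w=plane(M,T,ce[i],.022)[0];r=np.hypot(*(w-[.613,.2535]))
    if 8<st[i,4]<120 and .075<r<.12:print(ce[i].round(1),st[i,4],w.round(4),round(r,4))
E
```

```text
clock: 26.88
eef_pos: [0.5575, 0.1244, 0.1074]
tool_rot: [0.893, 0.451, -0.001, -0.0]
ft_force: [0.1, 0.8, -2.7]
grip_width: 0.0271
grasp_force: 60.6
clock: 27.72
eef_pos: [0.6123, 0.2531, 0.1072]
tool_rot: [0.893, 0.451, -0.001, 0.0]
ft_force: [-0.0, 0.3, -2.7]
grip_width: 0.0272
grasp_force: 60.5
[0.61233152 0.25305827 0.10721489] 0.027197717823616425
disc [0.61251826 0.25234354] 24 0.0007565945912056069
[299.2  75.8] 37 [0.688  0.3081] 0.0928
[316.3  83.2] 36 [0.6944 0.2979] 0.0927
[140.4 141.7] 26 [0.5775 0.3375] 0.0912
[134.7 150.4] 31 [0.5703 0.3355] 0.0924
[130.  166.2] 26 [0.56   0.3293] 0.0925
[222.6 308.6] 23 [0.5385 0.1981] 0.0928
[290.6 308.6] 21 [0.5831 0.1652] 0.0932
```

Screw dots put the jig centre at (0.6134,0.2547) and the disc is at (0.6125,0.2523), so I'll nudge 2.5 mm and lower.

```bash
python3 -m pendant '[0.005,-0.0014,0.03,0,0,0,0, 0.005,-0.0014,0.055,0,0,0,0, 0.005,-0.0014,0.075,0,0,0,0, 0.005,-0.0014,0.087,0,0,0,0, 0.005,-0.0014,0.093,0,0,0,0, 0.005,-0.0014,0.097,0,0,0,0, 0.005,-0.0014,0.1,0,0,0,0, 0.005,-0.0014,0.102,0,0,0,0, 0.005,-0.0014,0.103,0,0,0,0, 0.005,-0.0014,0.103,0,0,0,0]'
python3 -m pendant '[0,0,0.001,0,0,0,0, 0,0,0.002,0,0,0,0, 0,0,0.002,0,0,0,0, 0,0,0.002,0,0,0,0, 0,0,0.002,0,0,0,0, 0,0,0.002,0,0,0,0, 0,0,0.002,0,0,0,0, 0,0,0.002,0,0,0,0, 0,0,0.002,0,0,0,0, 0,0,0.002,0,0,0,0]'
```

```text
clock: 28.6
eef_pos: [0.6141, 0.2567, 0.0564]
tool_rot: [0.892, 0.451, 0.0, 0.0]
ft_force: [-0.1, -0.2, -1.8]
grip_width: 0.0273
grasp_force: 60.5
clock: 29.43
eef_pos: [0.6141, 0.2567, 0.0554]
tool_rot: [0.892, 0.451, 0.0, -0.0]
ft_force: [-0.4, 0.3, 1.8]
grip_width: 0.027
grasp_force: 60.9
```

```bash
python3 -m pendant '[0,0,0.001,0,0,0,0, 0,0,0.001,0,0,0,0, 0,0,0.001,0,0,0,0.3, 0,0,0.001,0,0,0,0.6, 0,0,0.001,0,0,0,1, 0,0,0.001,0,0,0,1, 0,0,0.001,0,0,0,1, 0,0,-0.03,0,0,0,1, 0,0,-0.08,0,0,0,1, 0,0,-0.14,0,0,0,1]'
python3 -m pendant '[0,0,-0.05,0,0,0,1, -0.03,0,-0.1,0,0,0,1, -0.08,0,-0.15,0,0,0,1, -0.14,0,-0.2,0,0,0,1, -0.2,0,-0.22,0,0,0,1, -0.26,0.02,-0.24,0,0,0,1, -0.32,0.03,-0.24,0,0,0,1, -0.38,0.04,-0.24,0,0,0,1, -0.4,0.04,-0.24,0,0,0,1, -0.4,0.04,-0.24,0,0,0,1]'
python3 - <<'E'
from h import *;from workcell import bot;import pickle
from scipy.optimize import least_squares
o,p,M,T=wrist(bot);print(o["eef_pos"])
J=dict(base=((.6134,.2547),.0775),lower=((.632,-.2565),.065),upper=((.391,.268),.0525),crown=((.3955,-.2897),.04))
def rim(p,M,T,c,r,zd=.021):
    c=np.array(c);f=cv2.GaussianBlur(p,(3,3),0).astype(int)[...,0];c0=pix(M,T,[np.r_[c,zd]])[0];E=[]
    for a in np.radians(np.arange(0,360,5)):
        d=np.r_[np.cos(a),np.sin(a)];q=pix(M,T,[np.r_[c+(r+np.linspace(-.008,.008,33)[:,None])*d,np.full((33,1),zd)][0:0] if 0 else np.c_[c+(r+np.linspace(-.008,.008,33))[:,None]*d,np.full(33,zd)])
        k=q.round().astype(int)
        if (k<0).any() or (k>=[512,384]).any():continue
        g=np.convolve(f[k[:,1],k[:,0]],[1,1,1,0,-1,-1,-1],"valid")
        i=g.argmin()
        if g[i]<-60:E.append(c+(r-.008+.0005*(i+3))*d)
    D=np.array(E)
    if len(D)<8:return len(D)
    s=least_squares(lambda v:np.hypot(*(D-v[:2]).T)-v[2],np.r_[c,r],loss="soft_l1",f_scale=.001)
    return len(D),"centre off mm",((s.x[:2]-c)*1e3).round(1),"r",s.x[2].round(4)
c=bot.camera("top")
for n,(q,r) in J.items():print(n,"wrist",rim(p,M,T,q,r),"top",rim(c["pixels"],c["mtx"],c["cam_to_world"],q,r))
h=cv2.cvtColor(p,cv2.COLOR_RGB2HSV)
cv2.imwrite("pics/final_unviewed.png",p[:,:,::-1]);print({k:np.round(v,2) for k,v in o.items() if k in("ft_force","grip_width","clock")})
E
```

```text
clock: 30.27
eef_pos: [0.6122, 0.2558, 0.1229]
tool_rot: [0.892, 0.451, -0.003, -0.0]
ft_force: [0.9, 0.7, -1.3]
grip_width: 0.0851
grasp_force: 0.0
clock: 31.1
eef_pos: [0.5101, 0.0818, 0.2453]
tool_rot: [0.893, 0.45, -0.0, 0.0]
ft_force: [0.0, 0.7, -0.3]
grip_width: 0.0854
grasp_force: 0.0  File "<stdin>", line 8
    d=np.r_[np.cos(a),np.sin(a)];q=pix(M,T,[np.r_[c+(r+np.linspace(-.008,.008,33)[:,None])*d,np.full((33,1),zd)][0:0] if 0 else np.c_[c+(r+np.linspace(-.008,.008,33))[:,None]*d,np.full(33,zd)])
                                                                                                                                                                                                ^
SyntaxError: closing parenthesis ')' does not match opening parenthesis '['
```

Run:
```python
from h import *;from workcell import bot
from scipy.optimize import least_squares
o,p,M,T=wrist(bot);c=bot.camera("top")
J=dict(base=((.6134,.2547),.0775),lower=((.632,-.2565),.065),upper=((.391,.268),.0525),crown=((.3955,-.2897),.04))
def rim(p,M,T,c,r,zd=.021):
    c=np.array(c);f=cv2.GaussianBlur(p,(3,3),0).astype(int)[...,0];D=[];t=r+np.linspace(-.008,.008,33)
    for a in np.radians(np.arange(0,360,5)):
        d=np.r_[np.cos(a),np.sin(a)]
        k=pix(M,T,np.c_[c+t[:,None]*d,np.full(33,zd)]).round().astype(int)
        if (k<0).any() or (k>=[512,384]).any():continue
        g=f[k[6:,1],k[6:,0]]-f[k[:-6,1],k[:-6,0]];i=g.argmin()
        if g[i]<-20:D.append(c+t[i+3]*d)
    D=np.array(D)
    if len(D)<8:return len(D)
    s=least_squares(lambda v:np.hypot(*(D-v[:2]).T)-v[2],np.r_[c,r],loss="soft_l1",f_scale=.001)
    return len(D),"off mm",((s.x[:2]-c)*1e3).round(1),"r",s.x[2].round(4)
for n,(q,r) in J.items():print(n,"wrist",rim(p,M,T,q,r),"top",rim(c["pixels"],c["mtx"],c["cam_to_world"],q,r))
print(o["clock"],o["ft_force"].round(1))
```

```text
base wrist (26, 'off mm', array([3.2, 6.3]), 'r', np.float64(0.0807)) top (20, 'off mm', array([1.8, 2.7]), 'r', np.float64(0.0768))
lower wrist (23, 'off mm', array([0.1, 2.6]), 'r', np.float64(0.0641)) top (25, 'off mm', array([0.8, 1.1]), 'r', np.float64(0.0644))
upper wrist (70, 'off mm', array([ 1. , -0.7]), 'r', np.float64(0.052)) top 1
crown wrist 0 top 3
31.1 [ 0.   0.7 -0.3]
```

```bash
python3 -c "
from workcell import bot
print(bot.job_done())"
```

```text
the job is handed in; nothing more can be done
None
```

I took the tower apart from the top down, set each of the four tiers upright and flat in its own jig, didn't touch the coffee glass or pipe offcut, and handed the job in at about 31 s. The base tier's seating I judged from contact height and position rather than a final picture.

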